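Set a telescopic stand leg to its length mark and cam it shut

TASK

A telescopic work-light leg lies in a cradle on the worktop: slide the blue transport lock toward the near side, all the way to its end stop, then take the yellow grip blade and draw the spring-loaded leg out until its white pointer stands within the width of the red mark clip. Keeping the leg held there, slide the red cam lever fully closed, away from you to its end stop, and finish still holding the leg at the mark by its yellow blade: do not let go. Leave the red clip where it is set and do not disturb the loose things lying about.

Things in the scene. Friction and masses are not known exactly. Their poses are not given: they have to be found in the camera images.
- cradle: Fixed grey base plate, 100 x 370 x 10 mm, with a dark sleeve and the sliding leg on it. Origin: centre of its underside, on the worktop. Its y axis is the direction in which the leg draws out; its -x side faces the robot. It stands at a different place and yaw (within 0.3 rad) each time; every direction below is in its frame. The aluminium scale rail (to 16 mm above the worktop) runs along the plate's -x edge.
- transport_lock (a joint): Slide of the blue transport lock, m. 0 = locked (far side, +x); it grows as the lock moves toward the near side (cradle -x) and ends at a stop at 0.034. Starts between 0 and 0.008. Friction about 3 N; stays where left. Below about 0.027 its tongue blocks the leg.
- lock_grip (a point): Middle of the blue lock's upright grip, which is 26 mm along cradle x, 16 mm along cradle y and spans from 18 mm below this point to 18 mm above it (top 97 mm above the worktop). It stands on a grey housing on the sleeve whose top is 60 mm (end stops 66 mm) above the worktop. Pinch it across cradle y from above. Its axes are the cradle's.
- leg (a joint): Slide of the leg along cradle +y, m: 0 = fully in (as it starts), 0.105 = fully out. A spring draws it back in with 5 N at 0 rising to 7 N at full length, always: the closed cam alone does not hold it against the spring (a screw is driven later), so it must be kept held.
- blade_foot (a point): Yellow upright plate fixed on the leg's black head, for taking the leg: 68 mm along cradle x, 12 mm thick along cradle y (18 mm in the lowest 4 mm), 48 mm tall. This point: centre of its underside, on the top of the head 50 mm above the worktop; axes as the cradle's. The leg's spring pulls it toward -y. The head reaches 30 mm to -y and 40 mm to +y of it.
- blade_front (a point): Point in the blade's near half, 22 mm to -x of its centre and 28 mm above its underside: fingers set here on either side of the blade are clear of the open cam lever, and can then run along the blade toward +x. Squeezed tight they rub hard; opened a few mm wider than the blade they run freely, and the spring keeps the blade against the -y finger, which holds the leg.
- pointer (a point): Tip of the leg's white pointer on the near side of the head, 31 mm above the worktop, level in y with the blade's centre. Its axes are the cradle's.
- mark (a point): Centre of the red mark clip (16 x 10 x 7 mm, 10 mm of it along cradle y) on the scale rail. The leg is at length when pointer and mark have the same y in the cradle's frame. Its axes are the cradle's.
- mark_clip (a joint): Setting of the red clip, m: the value of joint leg at which the pointer is over the clip's centre; 0.040 to 0.090. Stiff (15 N); not to be moved.
- cam_lever (a joint): Slide of the red cam lever on the leg's head, m: 0 = open, grows toward cradle +x, closed at its stop at 0.025. Starts between 0 and 0.003. Friction about 4 N; stays where left. It rides with the leg.
- lever_face (a point): Middle of the near (-x) face of the red lever's upright tab. The tab is 24 mm wide along y, 8 mm thick, from 50 to 92 mm above the worktop, beside the blade on its +y side (it begins 11 mm from the blade's middle plane and ends 35 mm from it). With the lever open this face is 2 mm to -x of the blade's centre, closed 23 mm to +x of it. A finger beside the blade pushes it when the hand runs along the blade toward +x.
- tee: Loose brass pipe tee, 38 x 49 x 23 mm, bystander. Origin: centre of its underside.
- bolt: Loose hex bolt with nut, 77 mm long, 20 mm high, bystander. Origin: centre of its underside.
- red_pen: Loose marker pen with red cap, 130 mm long, 16 mm high, bystander. Origin: centre of its underside.
- green_pliers: Loose pliers with green handles, 159 x 50 x 13 mm, bystander. Origin: centre of its underside.

How it is judged:
By the outcome, as a careful person would: the job done as asked, in the order asked, and still so for the second after the job is handed in, while the arm keeps its last pose, push and grip.
It also fails if it takes over 45 s, if anything falls off the work surface, if the arm or the gripper's body presses on something with over 40 N, if the wrist force passes 120 N, or if a joint passes its speed limit or range.

ROBOT

A 6-joint arm with a two-finger parallel gripper is mounted at the origin on a cart in front of the work surface, level with it; the furniture and walls round the work are solid. World frame = base frame: x ahead of the robot, y to its left, z up, the work surface at z = 0. Lengths are in m, angles in rad, forces in N, time in s.
With the tool pointing down it reaches from about 0.35 to 0.8 m from the base axis. Payload 7.3 kg.
Tool frame: the origin (TCP) lies midway between the tips of the shut fingers; the grasp point (between the pads) lies 19 mm behind it; x points along the fingers, y is the direction in which the jaws open and shut, and the axes are right-handed (so a half turn about x gives the same grasp; the last joint's range is limited). The gripper opens to 85 mm and grips with 20 to 120 N. Pads are 22 mm wide; open, the fingers measure 114 mm over their backs; the gripper's body (76 mm by 85 mm) begins 54 mm behind the grasp point. The pads swing forward as they close: fully open they stand 13 mm farther back than shut.
Start: joints at [0.988, 0.342, 1.524, -0, 1.275, -0.146], TCP at [0.222, 0.476, 0.21] pointing down, gripper open.
Joint ranges: [-2.53, 2.53], [-0.77, 2.02], [0.04, 2.7], [-1, 4.14], [0.28, 2.66], [-3.11, 3.11]. Speed limits (rad/s): [2.57, 2.57, 3.14, 3.14, 3.14, 3.14].

INTERFACE

Orientations are given as a unit quaternion [w, x, y, z].
In Python, from cell import robot gives the robot as it stands.
- The arm moves only by the tool drive_tool, never from a script. Its argument "deltas" is a list of rows, each a list of 7 numbers: the opening, from -1 (shut) to 1 (fully open), then the shift along the world's x, y, z in m, then the turn, a rotation vector about the world's x, y, z in degrees. A call has 1 to 10 rows; each row is the pose to reach, as a shift and turn from the pose commanded when the call began; what a row does not reach only later rows make up. A row lasts 1/8 s, in which the tool goes at most 62.5 mm and 10.7 degrees, less where a joint would pass 70% of its speed; a pose out of reach is approached as far as the arm can. A call with a gripper value outside its range is refused whole. The fingers move at their own pace and stop on an object; "newtons" is the grip in N (left out, the last holds). Time passes only in rows, so rows that repeat a pose let the fingers close. It gives the time, the measured TCP pose, the force and the opening at its end, in the units of the state.
- robot.read_state(): the state, without advancing time (a new reading comes with each control period).
- robot.camera(name): name is "side" or "top"; returns the picture (384x512x3 uint8, blue, green, red); there is no depth.
- robot.camera_model(name): a dict with "fx", "fy", "cx", "cy" (pixels), "D" ([k1, k2, p1, p2, k3] as OpenCV has them; the pictures are not rectified), "rvec" (rotation vector, rad) and "tvec" (3), from world to camera coordinates, as OpenCV has them. Camera axes: x right, y down, z forward; pixel columns grow to the right and rows downward; lengths in m; the calibration is good to about 2 mm. A picture is of the moment at which its call begins. camera_model takes no time and is no camera call.
- robot.sign_off(): hands the job in, once; it reports no verdict.
The state is a dict: "t": time; "joint_pos": joint angles; "qvel": joint speeds; "tau": joint torques, N m; "tcp_pos": TCP position; "tcp_rot": TCP orientation; "ft_force": force on the tool from outside, world axes, zero at the start; "torque": the same for the moment, N m; "width": opening from 0.0 (shut) to 1.0 (fully open).
Only numpy, scipy, OpenCV 4.12 (cv2) and the standard library are available. Lean on these libraries where they do the work, as an engineer would, in place of code of your own. Each camera call takes 0.05 s, during which the arm holds its last target.

## Working session

There is one attempt and no reset: what is moved stays moved. The work goes in short steps, Python scripts to look and compute and a tool call to move; the robot and the scene stay as the last step left them, time stands still between calls to the robot, and variables do not carry over. Pictures are saved under pics/ and viewed, and the job is handed in when it is done.

Besides the shell and the picture viewer there is one more tool, called by a JSON object that holds its "fn" and its "kwargs". drive_tool: Moves the arm, as the interface text tells. Its arguments: {"type":"object","properties":{"deltas":{"type":"array"},"newtons":{"type":"number"}},"required":["deltas"]}

```bash
mkdir -p pics; ls
python3 - <<'E'
from cell import robot
import cv2
s=robot.read_state(); print(s)
for n in("side","top"):
    cv2.imwrite(f"pics/{n}0.png",robot.camera(n)); print(robot.camera_model(n))
E
```

```text
pics
{'t': 0.0, 'joint_pos': array([ 9.87967806e-01,  3.42714222e-01,  1.52504937e+00,  4.30534950e-05,
        1.27539791e+00, -1.45997045e-01]), 'qvel': array([-0.0007716 ,  0.00059569, -0.00306071,  0.00215866, -0.00048945,
       -0.00100751]), 'tau': array([-6.58158115e-04, -4.33680797e+01, -2.46009189e+01, -2.80197555e-04,
        8.01693677e-03, -8.47462388e-06]), 'tcp_pos': array([0.22182949, 0.47533998, 0.20931911]), 'tcp_rot': array([ 0.69009484,  0.15270944,  0.69051742, -0.15373556]), 'ft_force': array([-0.08383543,  0.71739734, -0.35903491]), 'torque': array([ 0.03325269, -0.02819047, -0.02758857]), 'width': 1.0006962360325322}
{'fx': 492.01790275527827, 'fy': 492.01790275527827, 'cx': 248.87691266220386, 'cy': 191.8026442462379, 'D': array([0.02752729, 0.        , 0.        , 0.        , 0.        ]), 'rvec': array([ 0.44038   ,  2.93548222, -0.7590161 ]), 'tvec': array([ 0.53142889, -0.12365055,  1.54947674])}
{'fx': 458.31633121033104, 'fy': 458.31633121033104, 'cx': 258.1456865545222, 'cy': 190.01815943025647, 'D': array([-0.11187684,  0.        ,  0.        ,  0.        ,  0.        ]), 'rvec': array([ 2.15731617, -1.9851414 ,  0.27746841]), 'tvec': array([-0.00793186,  0.56009194,  1.42153069])}
```

View pics/side0.png

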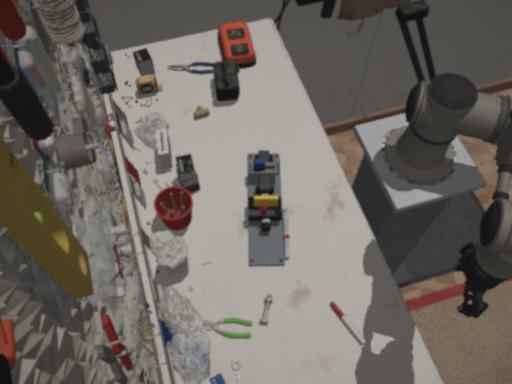

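View pics/top0.png

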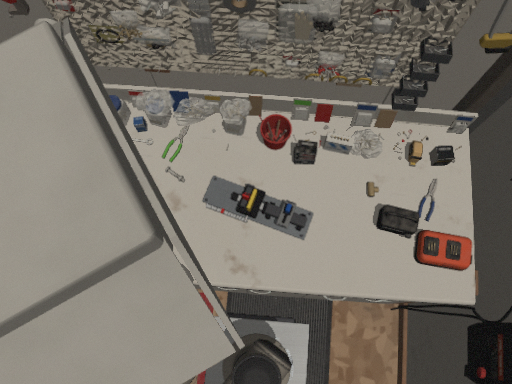

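The side view shows the cradle at (248–287, 152–265), with the blue lock near (262,162), the yellow blade near (266,200) and the red clip near (287,236). The top view shows the cradle at (205–312, 178–237). I'll enlarge both.

Run:
```python
import cv2
a=cv2.imread("pics/side0.png")[140:275,225:310]; b=cv2.imread("pics/top0.png")[165:245,195:325]
cv2.imwrite("pics/sc.png",cv2.resize(a,None,fx=4.4,fy=4.4,interpolation=cv2.INTER_CUBIC))
cv2.imwrite("pics/tc.png",cv2.resize(b,None,fx=6,fy=6,interpolation=cv2.INTER_CUBIC))
```

```text
(no output)
```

View pics/sc.png

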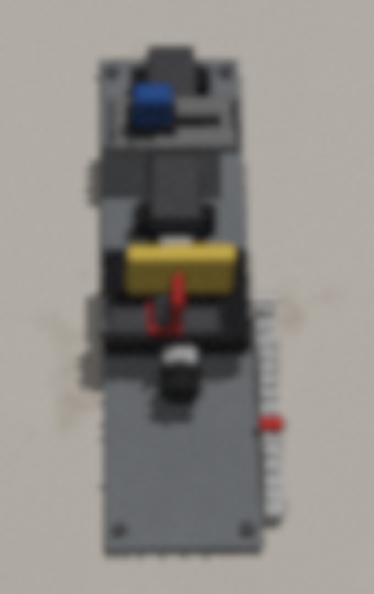

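View pics/tc.png

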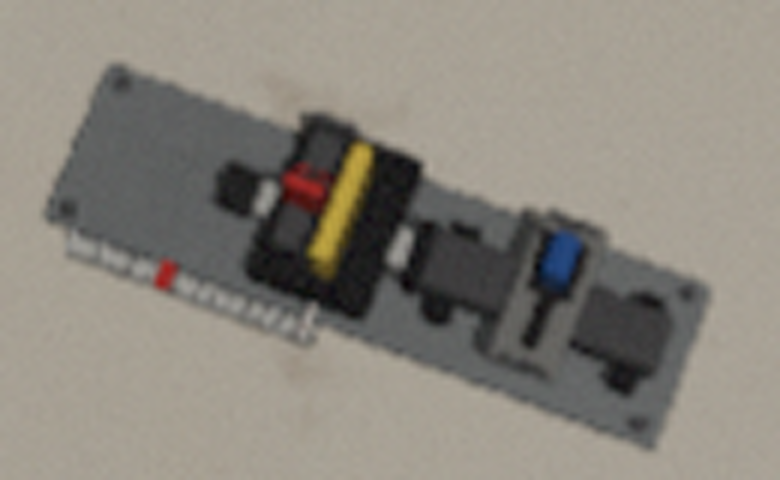

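The top crop shows the plate corners near crop pixels (115,65), (48,218), (655,447) and (708,287). The blue grip top is near (562,258), the blade top near (343,208), the clip near (166,276) and the white pointer near (312,318). Next I'll measure.

```bash
cat > h.py <<'E'
import cv2, numpy as np
from cell import robot
def ray(n,uv):
    m=robot.camera_model(n); K=np.array([[m['fx'],0,m['cx']],[0,m['fy'],m['cy']],[0,0,1]])
    p=cv2.undistortPoints(np.array([[uv]],float),K,m['D'])[0,0]
    R=cv2.Rodrigues(m['rvec'])[0]; return -R.T@m['tvec'], R.T@np.array([p[0],p[1],1])
def onz(n,uv,z):
    c,d=ray(n,uv); return c+d*(z-c[2])/d[2]
def tri(a,b):
    c1,d1=ray('top',a);c2,d2=ray('side',b)
    t=np.linalg.lstsq(np.c_[d1,-d2],c2-c1,rcond=None)[0]
    p,q=c1+d1*t[0],c2+d2*t[1]; return (p+q)/2,np.linalg.norm(p-q)
def proj(n,P):
    m=robot.camera_model(n); K=np.array([[m['fx'],0,m['cx']],[0,m['fy'],m['cy']],[0,0,1]])
    return cv2.projectPoints(np.array(P,float).reshape(-1,3),m['rvec'],m['tvec'],K,m['D'])[0][:,0]
def mask(img,col):
    h=cv2.cvtColor(img,cv2.COLOR_BGR2HSV)
    if col=='y': return cv2.inRange(h,(20,110,60),(35,255,255))
    if col=='b': return cv2.inRange(h,(105,110,40),(130,255,255))
    if col=='r': return cv2.inRange(h,(0,120,60),(8,255,255))|cv2.inRange(h,(170,120,60),(180,255,255))
E
python3 - <<'E'
from h import *
np.set_printoptions(precision=4,suppress=True)
o=lambda x,y,s,x0,y0:((x+.5)/s-.5+x0,(y+.5)/s-.5+y0)
T=lambda x,y:o(x,y,6,195,165); S=lambda x,y:o(x,y,4.4,225,140)
tc=np.array([onz('top',T(*p),.01) for p in [(115,65),(48,218),(655,447),(708,287)]])
sc=np.array([onz('side',S(*p),.01) for p in [(105,552),(262,552),(238,62),(100,62)]])
for c in(tc,sc):
    print(c[:,:2].tolist(), np.linalg.norm(c-np.roll(c,-1,0),axis=1), c.mean(0))
    y=(c[0]+c[1]-c[2]-c[3]); print('yaw',np.arctan2(-y[0],y[1]))
for n,box in(('top',(165,245,195,325)),('side',(140,275,225,310))):
    im=cv2.imread(f'pics/{n}0.png')
    for c in 'ybr':
        m=np.zeros(im.shape[:2],np.uint8); a,b,cc,d=box; m[a:b,cc:d]=mask(im,c)[a:b,cc:d]
        k,l,st,ce=cv2.connectedComponentsWithStats(m)
        for i in range(1,k):
            if st[i,4]>3: print(n,c,st[i],ce[i],[onz(n,ce[i],z)[:2] for z in(.098,.022)])
E
```

```text
[[0.6167886945755359, 0.19687859865412016], [0.5232621848472202, 0.22495490560247058], [0.42105409438244784, -0.125539729718307], [0.5144488811781567, -0.15018955306770784]] [0.0976 0.3651 0.0966 0.3618] [0.5189 0.0365 0.01  ]
yaw -0.28523634063219677
[[0.6203997034590092, 0.20515286559245743], [0.5264500237524006, 0.23391943219780792], [0.4226290072450293, -0.11757514391270818], [0.5160965166651117, -0.14614353689688175]] [0.0983 0.3665 0.0977 0.3665] [0.5214 0.0438 0.01  ]
yaw -0.28791134389166817
top y [246 188  12  24 120] [251.4167 199.3917] [array([0.52  , 0.0571]), array([0.5395, 0.0595])]
top b [285 204   7  10  50] [287.9  208.04] [array([ 0.5014, -0.0613]), array([ 0.5198, -0.0652])]
top r [242 192   8   8  45] [245.4222 195.7778] [array([0.5304, 0.0773]), array([0.5503, 0.0808])]
top r [221 208   4   5  12] [222.1667 210.1667] [array([0.4769, 0.1469]), array([0.4941, 0.154 ])]
side y [253 194  26  13 253] [265.4269 200.3162] [array([0.5304, 0.0705]), array([0.5155, 0.0328])]
side b [255 158   9  11  90] [258.9778 163.2667] [array([ 0.5108, -0.0495]), array([ 0.4947, -0.0948])]
side r [258 202  10  14  56] [263.3571 209.6607] [array([0.5448, 0.0963]), array([0.5308, 0.0601])]
side r [284 235   5   3  14] [285.8571 235.9286] [array([0.5118, 0.1878]), array([0.4957, 0.1575])]
```

Run:
```python
from h import *
a=cv2.imread("pics/side0.png"); b=cv2.imread("pics/top0.png")
R=lambda im,x,y,w,h:cv2.resize(im[y:y+h,x:x+w],None,fx=12,fy=12,interpolation=cv2.INTER_NEAREST)
s=np.vstack([np.hstack([R(a,246,150,32,24),R(a,246,186,32,24)]),np.hstack([R(b,276,198,32,24),R(b,236,184,32,24)])])
cv2.imwrite("pics/z.png",s)
s=np.hstack([R(a,272,222,32,24),R(b,212,200,32,24)])
cv2.imwrite("pics/z2.png",s)
for n in('top','side'): print(ray(n,(256,192)))
```

```text
(array([0.15646806, 0.01244852, 1.51982834]), array([ 0.2639998 ,  0.02175376, -0.96429845]))
(array([0.76502183, 0.66416207, 1.29314138]), array([-0.15926532, -0.45823337, -0.87456645]))
```

View pics/z.png

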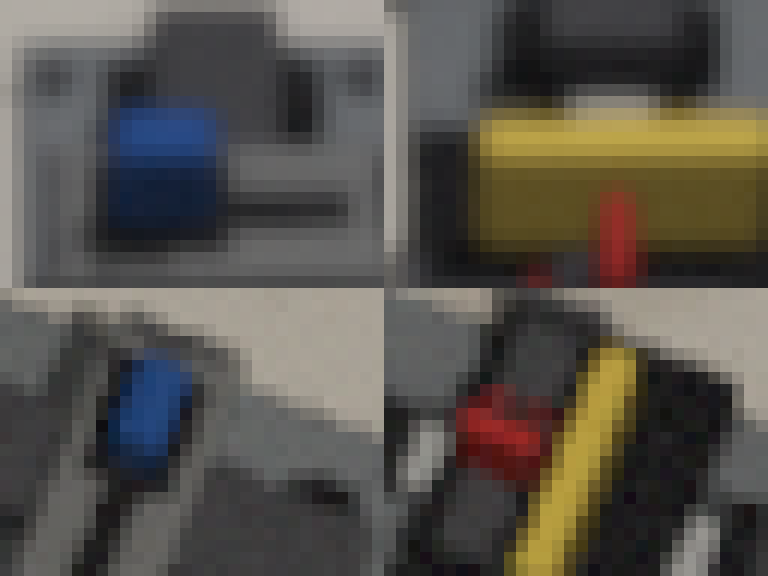

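View pics/z2.png

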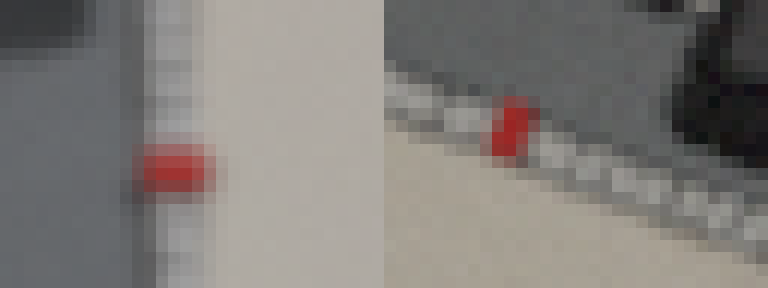

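Run:
```python
from h import *
np.set_printoptions(precision=4,suppress=True)
print('blue',tri((288.5,206.8),(259.1,160)),onz('top',(288.5,206.8),.097),onz('side',(259.1,160),.097))
# blade top centre: side x 480-~? ; 
im=cv2.imread('pics/side0.png');t=cv2.imread('pics/top0.png')
hs=cv2.cvtColor(im,cv2.COLOR_BGR2HSV)
m=mask(im,'y')&cv2.inRange(hs[:,:,2],130,255)
ys,xs=np.nonzero(m);ok=(ys>185)&(ys<215)&(xs>240)&(xs<290);print('side top face',xs[ok].mean(),ys[ok].mean(),xs[ok].min(),xs[ok].max())
a=(xs[ok].mean(),ys[ok].mean())
ht=cv2.cvtColor(t,cv2.COLOR_BGR2HSV)
print(ht[185:215,246:260,2])
print('clip',tri((222.17,210.0),(285.86,235.9)))
y=0.287; ex=np.array([np.cos(y),-np.sin(y)]);ey=np.array([np.sin(y),np.cos(y)])
print('ex',ex,'ey',ey)
for nm,uv in(('side',a),('top',(251.6,199))):
    p=onz(nm,uv,.098);print(nm,p)
print('tri',tri((251.6,199),a))
```

```text
blue (array([ 0.5064, -0.0629,  0.0935]), np.float64(0.0007160893417184647)) [ 0.5058 -0.063   0.097 ] [ 0.5069 -0.0606  0.097 ]
side top face 265.1951219512195 197.09756097560975 254 277
[[ 57  43  49  55  63  87 106 118 142 161 162 160 160 164]
 [ 36  37  47  43  42  50  53  65 110 153 159 163 163 164]
 [ 37  49  61  54  51  46  40  48  77 121 151 163 166 168]
 [ 42  58  62  65  61  56  45  42  78 100 110 124 136 157]
 [ 48  63  60  63  60  57  32  88 145 153 121  62  73 112]
 [ 50  63  63  64  66  56  49 119 179 182 155  62  34  40]
 [ 60  60  61  64  61  47  88 154 185 181 150  48  21  30]
 [ 85  62  65  65  54  34 114 177 183 172 128  47  29  30]
 [ 81  64  80  68  47  58 133 182 182 159  89  42  30  25]
 [ 77  65  77  75  50  97 160 181 175 139  78  37  27  19]
 [133 118  96  73  70 125 179 178 164 110  71  27  28  24]
 [146 153 130  76 100 156 183 181 154  80  49  24  33  38]
 [107 129 117  73 120 179 182 173 134  74  30  28  32  31]
 [ 81  82  78  78 133 183 180 162  91  56  27  24  31  25]
 [ 74  75  72 105 157 181 177 142  80  42  26  28  29  31]
 [ 60  54  68 129 180 184 1
[... 400 characters left out ...]
168 134  74  38  22  31  25  26  31  28  83]
 [ 46  83 122 132  97  57  27  28  33  31  31  29  33  84]
 [ 46  80  98  98  85  41  22  33  30  28  32  30  27  53]
 [ 36  56  79  89  70  36  29  27  30  26  32  32  43  58]
 [ 28  26  50  60  45  25  29  33  24  32  31  26  59  84]
 [ 21  29  30  30  26  28  24  35  32  25  27  49  80  95]
 [ 21  29  31  29  20  27  29  32  30  33  25  57  89  97]
 [ 24  17  26  22  24  29  29  28  36  27  30  68  99 101]]
clip (array([0.4952, 0.155 , 0.0172]), np.float64(0.0014341493221907027))
ex [ 0.9591 -0.2831] ey [0.2831 0.9591]
side [0.5279 0.0607 0.098 ]
top [0.5214 0.0566 0.098 ]
tri (array([0.525 , 0.0562, 0.0874]), np.float64(0.0023060468652197044))
```

```bash
cat > st.py <<'E'
from h import *
from scipy.spatial.transform import Rotation as Ro
np.set_printoptions(precision=4,suppress=True)
s=robot.read_state(); q=s['tcp_rot']; M=Ro.from_quat([q[1],q[2],q[3],q[0]]).as_matrix()
print(s['t'],s['tcp_pos'],s['ft_force'],s['width'],s['joint_pos'])
print('toolx',M[:,0],'tooly yaw deg',np.degrees(np.arctan2(M[1,1],M[0,1])))
E
python3 st.py; python3 -c "
import numpy as np;print(90-np.degrees(.287))"
```

```text
0.1 [0.2219 0.4754 0.2094] [-0.1202  0.2801 -0.593 ] 0.998094834040804 [ 0.988   0.3426  1.5249  0.      1.2754 -0.146 ]
toolx [-0.0007 -0.0011 -1.    ] tooly yaw deg 64.97056176594477
73.55611127974538
```

{"fn": "drive_tool", "kwargs": {"deltas": [[1, 0.03, -0.055, 0, 0, 0, 1], [1, 0.06, -0.11, 0, 0, 0, 2], [1, 0.09, -0.165, 0, 0, 0, 3], [1, 0.12, -0.22, 0, 0, 0, 4], [1, 0.15, -0.275, 0, 0, 0, 5], [1, 0.18, -0.33, 0, 0, 0, 6], [1, 0.21, -0.385, 0, 0, 0, 7], [1, 0.24, -0.44, 0, 0, 0, 8], [1, 0.27, -0.5, 0, 0, 0, 8.6], [1, 0.284, -0.538, 0, 0, 0, 8.6]], "newtons": 30}}

```text
t: 1.35
tcp_pos: [0.5067, -0.0647, 0.2095]
tcp_rot: [0.7, 0.101, 0.7, -0.101]
ft_force: [0.4, 0.1, -0.3]
width: 0.995
```

{"fn": "drive_tool", "kwargs": {"deltas": [[0.2, 0, 0, -0.04, 0, 0, 0], [0, 0, 0, -0.08, 0, 0, 0], [0, 0, 0, -0.08, 0, 0, 0], [0, 0, 0, -0.08, 0, 0, 0]]}}

```text
t: 1.85
tcp_pos: [0.5069, -0.0624, 0.1313]
tcp_rot: [0.7, 0.101, 0.699, -0.101]
ft_force: [0.2, 0.2, 0.8]
width: 0.503
```

```bash
cat > look.py <<'E'
import sys
from h import *
k=sys.argv[1]
x,y,w,h=225,140,85,135; a=robot.camera('side')
x2,y2,w2,h2=195,165,130,90; b=robot.camera('top')
cv2.imwrite(f"pics/side{k}.png",a);cv2.imwrite(f"pics/top{k}.png",b)
A=cv2.resize(a[y:y+h,x:x+w],None,fx=4.4,fy=4.4,interpolation=cv2.INTER_CUBIC)
B=cv2.resize(b[y2:y2+h2,x2:x2+w2],None,fx=3.3,fy=3.3,interpolation=cv2.INTER_CUBIC)
o=np.zeros((A.shape[0],A.shape[1]+B.shape[1],3),np.uint8);o[:,:A.shape[1]]=A;o[:B.shape[0],A.shape[1]:]=B
cv2.imwrite(f"pics/v{k}.png",o);print(o.shape)
E
python3 st.py; python3 look.py 1
```

```text
1.85 [ 0.5069 -0.0624  0.1313] [0.181  0.2417 0.7745] 0.502897516096361 [-0.2727  0.3945  1.6807  0.0001  1.0648 -1.557 ]
toolx [ 0.0015 -0.0003 -1.    ] tooly yaw deg 73.58488555962207
(594, 803, 3)
```

View pics/v1.png

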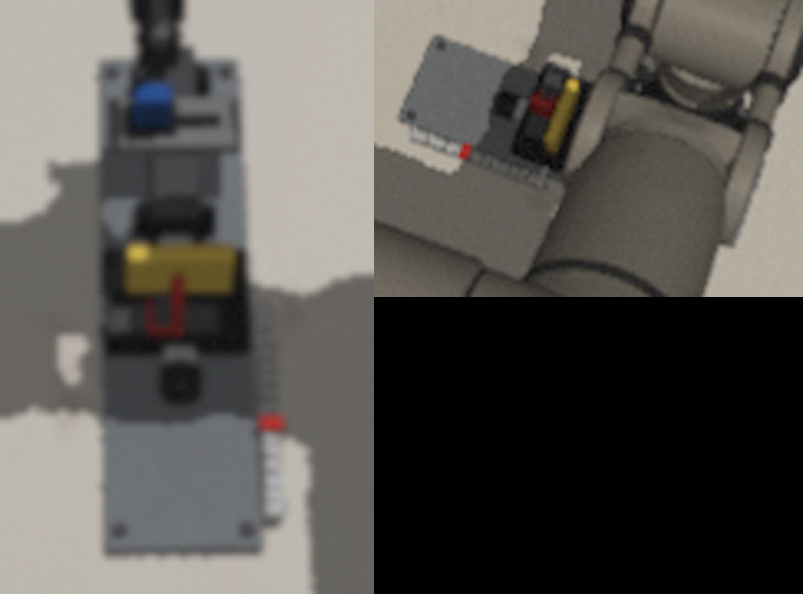

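The fingers stand above and behind the blue grip at about (155,20) in the side crop, lined up with it. I'll lower them, then pinch.

{"fn": "drive_tool", "kwargs": {"deltas": [[0, 0, 0, -0.03, 0, 0, 0], [0, 0, 0, -0.058, 0, 0, 0], [0, 0, 0, -0.058, 0, 0, 0]]}}

```text
t: 2.33
tcp_pos: [0.5055, -0.062, 0.0718]
tcp_rot: [0.699, 0.101, 0.701, -0.101]
ft_force: [-0.8, -0.3, -0.3]
width: 0.501
```

```bash
python3 st.py; python3 look.py 2
```

```text
2.325 [ 0.5055 -0.062   0.0718] [-0.8311 -0.2897 -0.284 ] 0.5014454214745719 [-0.2726  0.4726  1.7494  0.0001  0.9215 -1.5571]
toolx [-0.0018  0.0006 -1.    ] tooly yaw deg 73.59189600340481
(594, 803, 3)
```

View pics/v2.png

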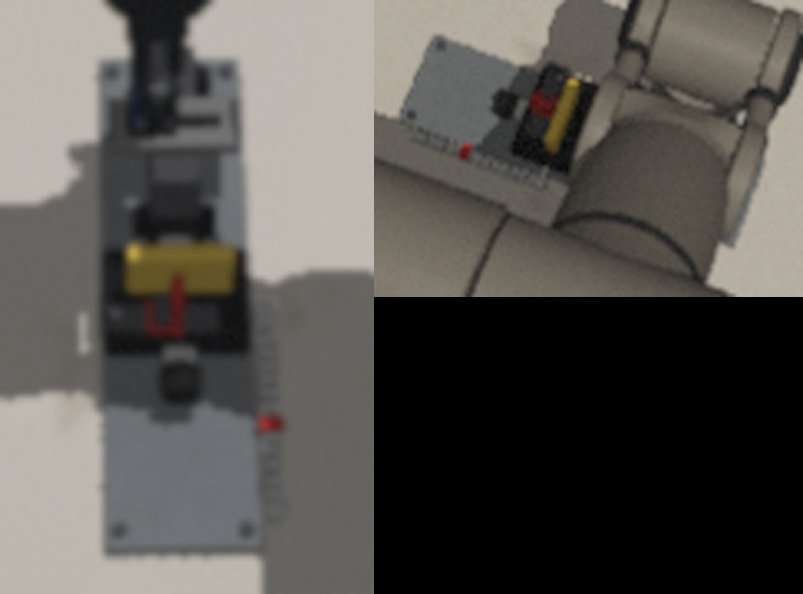

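The near finger now hides the blue grip at about (150,110), so the jaws straddle it. Closing.

{"fn": "drive_tool", "kwargs": {"deltas": [[-0.5, 0, 0, 0, 0, 0, 0], [-1, 0, 0, 0, 0, 0, 0], [-1, 0, 0, 0, 0, 0, 0], [-1, 0, 0, 0, 0, 0, 0]], "newtons": 30}}

```text
t: 2.92
tcp_pos: [0.5072, -0.0619, 0.0735]
tcp_rot: [0.701, 0.101, 0.699, -0.101]
ft_force: [0.8, 4.5, 5.9]
width: 0.166
```

{"fn": "drive_tool", "kwargs": {"deltas": [[-1, -0.008, 0.0023, 0, 0, 0, 0], [-1, -0.016, 0.0047, 0, 0, 0, 0], [-1, -0.024, 0.007, 0, 0, 0, 0], [-1, -0.029, 0.0085, 0, 0, 0, 0]]}}

```text
t: 3.42
tcp_pos: [0.4789, -0.0535, 0.0736]
tcp_rot: [0.702, 0.101, 0.698, -0.101]
ft_force: [4.6, 3.1, 3.4]
width: 0.163
```

{"fn": "drive_tool", "kwargs": {"deltas": [[-1, -0.003, 0.001, 0, 0, 0, 0], [-1, -0.005, 0.0015, 0, 0, 0, 0], [-1, -0.005, 0.0015, 0, 0, 0, 0]]}}

```text
t: 3.8
tcp_pos: [0.4761, -0.0528, 0.0736]
tcp_rot: [0.703, 0.101, 0.696, -0.101]
ft_force: [10.3, 1.5, -0.8]
width: 0.166
```

{"fn": "drive_tool", "kwargs": {"deltas": [[-1, -0.003, 0.001, 0, 0, 0, 0], [-1, -0.003, 0.001, 0, 0, 0, 0], [-1, -0.003, 0.001, 0, 0, 0, 0]]}}

```text
t: 4.18
tcp_pos: [0.4758, -0.0527, 0.0738]
tcp_rot: [0.705, 0.101, 0.694, -0.102]
ft_force: [18.9, 0.3, -8.7]
width: 0.165
```

The lock is hard on its stop: the force rose to 19 N with no further travel. Release and lift.

{"fn": "drive_tool", "kwargs": {"deltas": [[-1, 0.005, -0.0015, 0, 0, 0, 0], [-0.3, 0.005, -0.0015, 0, 0, 0, 0], [0, 0.005, -0.0015, 0, 0, 0, 0], [0, 0.005, -0.0015, 0.04, 0, 0, 0], [0, 0.005, -0.0015, 0.09, 0, 0, 0], [0, 0.005, -0.0015, 0.09, 0, 0, 0]]}}

```text
t: 4.92
tcp_pos: [0.4759, -0.0534, 0.1653]
tcp_rot: [0.702, 0.101, 0.697, -0.101]
ft_force: [-0.6, -0.8, -0.9]
width: 0.495
```

```bash
python3 st.py; python3 look.py 3
```

```text
4.925 [ 0.4759 -0.0534  0.1653] [-0.5932 -0.7962 -0.9269] 0.495369894988909 [-0.2719  0.2979  1.722  -0.0002  1.1145 -1.5559]
toolx [ 0.0068 -0.0021 -1.    ] tooly yaw deg 73.57237543802152
(594, 803, 3)
```

View pics/v3.png

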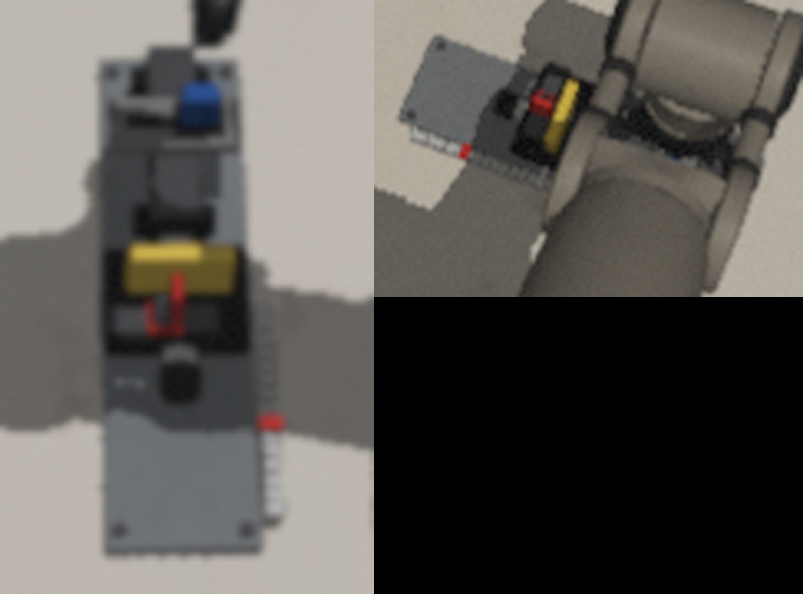

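The lock now stands at the near side, at about (200,105). Next is the blade front at world (0.505, 0.065).

{"fn": "drive_tool", "kwargs": {"deltas": [[-0.1, 0.015, 0.059, 0, 0, 0, 0], [-0.1, 0.029, 0.118, 0, 0, 0, 0], [-0.1, 0.029, 0.118, -0.02, 0, 0, 0], [-0.1, 0.029, 0.118, -0.04, 0, 0, 0], [-0.1, 0.029, 0.118, -0.04, 0, 0, 0]]}}

```text
t: 5.65
tcp_pos: [0.5008, 0.0654, 0.1193]
tcp_rot: [0.698, 0.101, 0.702, -0.101]
ft_force: [-0.4, -0.6, -0.0]
width: 0.447
```

```bash
python3 st.py; python3 look.py 4
```

```text
5.65 [0.5008 0.0654 0.1193] [-0.4486 -0.6437 -0.0034] 0.4472485583801694 [-0.022   0.4044  1.7037 -0.      1.0402 -1.3065]
toolx [-0.0066  0.0001 -1.    ] tooly yaw deg 73.59500399410786
(594, 803, 3)
```

View pics/v4.png

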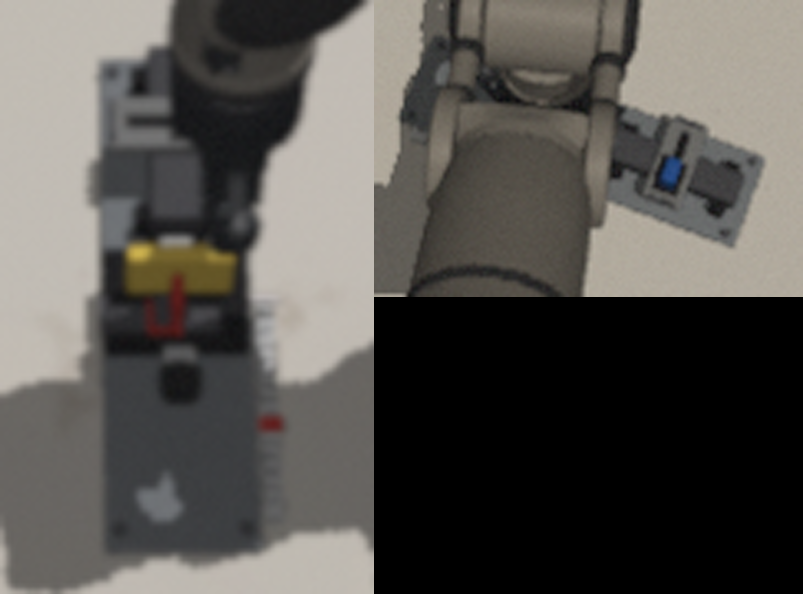

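Run:
```python
from h import *
f=lambda p:(proj('side',p)-[225,140])*4.4
ex=np.array([.959,-.283,0]);ey=np.array([.283,.959,0])
t=np.array([.5035,.0652,.1193])
print(f([t,t+.019*ey,t+.019*ey+[0,0,.0]]))
B=np.array([.526,.0585,.098])
print('blade corners',f([B+a*ex+b*ey for a in(-.034,.034) for b in(-.006,.006)]))
```

```text
[[217.697236   230.78450688]
 [218.83884527 257.7947078 ]
 [218.83884527 257.7947078 ]]
blade corners [[232.39044506 238.59491833]
 [233.1613153  255.3730772 ]
 [124.42988782 239.53187015]
 [124.73743817 256.31969007]]
```

Run:
```python
from h import *
im=cv2.imread('pics/side4.png')[165:225,245:295]
im=cv2.convertScaleAbs(im,alpha=2,beta=10)
cv2.imwrite('pics/z4.png',cv2.resize(im,None,fx=10,fy=10,interpolation=cv2.INTER_CUBIC))
```

```text
(no output)
```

View pics/z4.png

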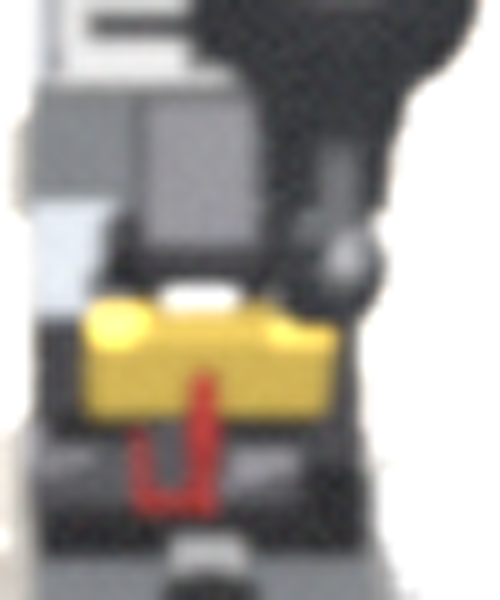

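Run:
```python
from h import *
f=lambda p:(proj('side',p)-[225,140])*4.4
print(f([[.5069,-.0624,.1313],[.5055,-.062,.0718],[.4759,-.0534,.1653],[.5008,.0654,.1193]]))
ey=np.array([.283,.959,0])
for k,p,w in((1,[.5069,-.0624,.1313],.043),(2,[.5055,-.062,.0718],.043),(3,[.4759,-.0534,.1653],.043),(4,[.5008,.0654,.1193],.038)):
    im=cv2.imread(f'pics/side{k}.png')
    tip=np.array(p)+[0,0,.008]+ey*(w/2+.014)
    u,v=proj('side',tip)[0]; 
    x,y=int(u)-15,max(int(v)-22,0)
    z=cv2.resize(cv2.convertScaleAbs(im[y:y+35,x:x+30],alpha=2.2,beta=10),None,fx=8,fy=8,interpolation=cv2.INTER_CUBIC)
    cv2.circle(z,(int((u-x+.5)*8),int((v-y+.5)*8)),4,(0,0,255),-1); z=cv2.resize(z,(200,233)) if 0 else z
    globals().setdefault('L',[]).append(cv2.copyMakeBorder(z,0,280-z.shape[0],0,0,cv2.BORDER_CONSTANT))
cv2.imwrite('pics/f4.png',cv2.resize(np.hstack(L),None,fx=.8,fy=.8))
```

```text
[[150.31448176  56.73581954]
 [150.56689549 106.24184558]
 [202.85404411  26.11895187]
 [221.93063069 229.93959238]]
```

View pics/f4.png

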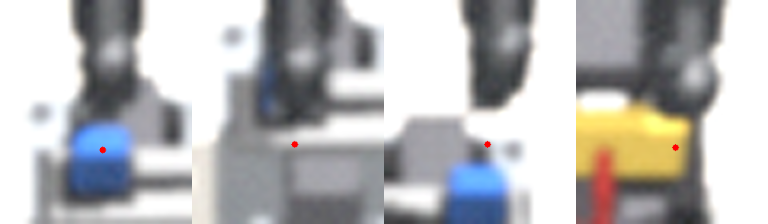

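The finger images agree with the projected tip to about 1 px (3 mm), so the calibration holds. I'll lower astride the blade.

{"fn": "drive_tool", "kwargs": {"deltas": [[-0.1, -0.001, 0.002, -0.015, 0, 0, 0], [-0.1, -0.001, 0.002, -0.03, 0, 0, 0], [-0.1, -0.001, 0.002, -0.03, 0, 0, 0]]}}

```text
t: 6.12
tcp_pos: [0.5014, 0.067, 0.0912]
tcp_rot: [0.699, 0.101, 0.701, -0.101]
ft_force: [-0.3, 0.1, 0.1]
width: 0.452
```

{"fn": "drive_tool", "kwargs": {"deltas": [[-0.1, 0, 0, -0.015, 0, 0, 0], [-0.1, 0, 0, -0.028, 0, 0, 0], [-0.1, 0, 0, -0.028, 0, 0, 0]]}}

```text
t: 6.5
tcp_pos: [0.5012, 0.0672, 0.0627]
tcp_rot: [0.699, 0.101, 0.701, -0.101]
ft_force: [1.0, 0.0, -0.1]
width: 0.449
```

```bash
python3 st.py; python3 look.py 5
```

```text
6.5 [0.5012 0.0672 0.0627] [ 1.0198  0.0083 -0.0995] 0.4485409436598137 [-0.0184  0.4808  1.7675  0.0001  0.896  -1.3025]
toolx [-0.0026  0.0001 -1.    ] tooly yaw deg 73.57171053453251
(594, 803, 3)
```

View pics/v5.png

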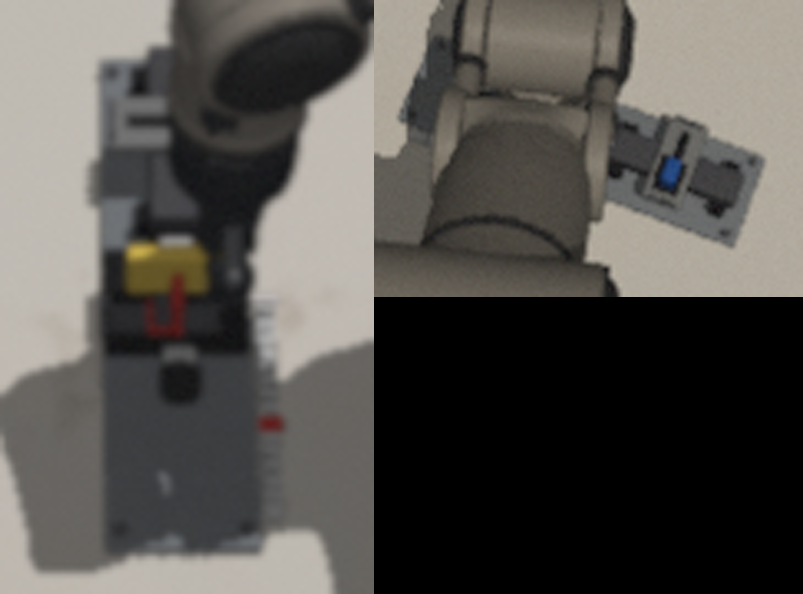

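The front finger spans u 208–250 and covers the blade's near end (edge at 237), well clear of the lever at u 170–187. I'll nudge it 3 mm farther on and squeeze.

{"fn": "drive_tool", "kwargs": {"deltas": [[-0.1, 0.003, -0.001, -0.001, 0, 0, 0], [-0.6, 0.003, -0.001, -0.001, 0, 0, 0], [-1, 0.003, -0.001, -0.001, 0, 0, 0], [-1, 0.003, -0.001, -0.001, 0, 0, 0], [-1, 0.003, -0.001, -0.001, 0, 0, 0]], "newtons": 60}}

```text
t: 7.22
tcp_pos: [0.5053, 0.0656, 0.0635]
tcp_rot: [0.7, 0.101, 0.7, -0.101]
ft_force: [-1.9, -5.5, 5.8]
width: 0.116
```

```bash
python3 st.py
```

```text
7.225 [0.5053 0.0656 0.0635] [-1.9416 -5.505   5.7742] 0.11637983293949075 [-0.0208  0.4838  1.759  -0.001   0.8981 -1.3044]
toolx [ 0.0007 -0.0008 -1.    ] tooly yaw deg 73.57867859423263
```

Blade held. From the measurements, the mark is about 83 mm away along the draw direction. I'll draw 80 mm and then look.

{"fn": "drive_tool", "kwargs": {"deltas": [[-1, 0.0014, 0.0048, 0, 0, 0, 0], [-1, 0.0042, 0.0144, 0, 0, 0, 0], [-1, 0.007, 0.024, 0, 0, 0, 0], [-1, 0.01, 0.034, 0, 0, 0, 0], [-1, 0.013, 0.044, 0, 0, 0, 0], [-1, 0.016, 0.054, 0, 0, 0, 0], [-1, 0.019, 0.064, 0, 0, 0, 0], [-1, 0.0215, 0.073, 0, 0, 0, 0], [-1, 0.0226, 0.0767, 0, 0, 0, 0], [-1, 0.0226, 0.0767, 0, 0, 0, 0]]}}

```text
t: 8.48
tcp_pos: [0.5279, 0.1424, 0.0635]
tcp_rot: [0.7, 0.101, 0.7, -0.101]
ft_force: [-0.3, -6.1, 5.5]
width: 0.123
```

```bash
python3 st.py; python3 look.py 6
```

```text
8.475 [0.5279 0.1424 0.0635] [-0.3356 -6.1261  5.5101] 0.12256916252479963 [ 0.124   0.5392  1.6536 -0.0013  0.9483 -1.1598]
toolx [ 0.0006 -0.001  -1.    ] tooly yaw deg 73.59691456435947
(594, 803, 3)
```

View pics/v6.png

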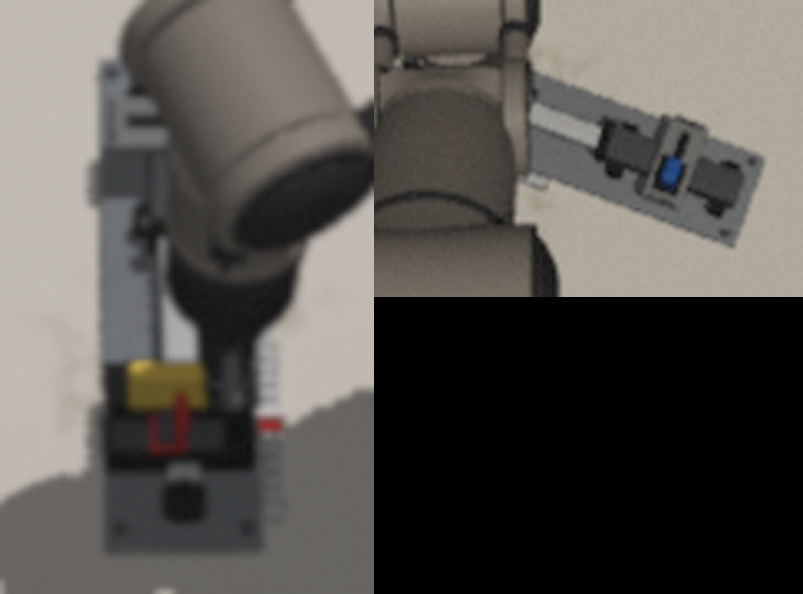

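The leg came out: the blade now sits at v≈385, the white tube shows behind it, and the clip is at (270,425). I'll zoom in on pointer and clip.

Run:
```python
from h import *
L=[]
for k,y0 in((0,200),(6,218)):
    im=cv2.imread(f'pics/side{k}.png')[y0:y0+36,268:298]
    L.append(cv2.resize(cv2.convertScaleAbs(im,alpha=1.0 if k==0 else 1.5),None,fx=13,fy=13,interpolation=cv2.INTER_CUBIC))
cv2.imwrite('pics/z6.png',np.hstack(L))
```

```text
(no output)
```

View pics/z6.png

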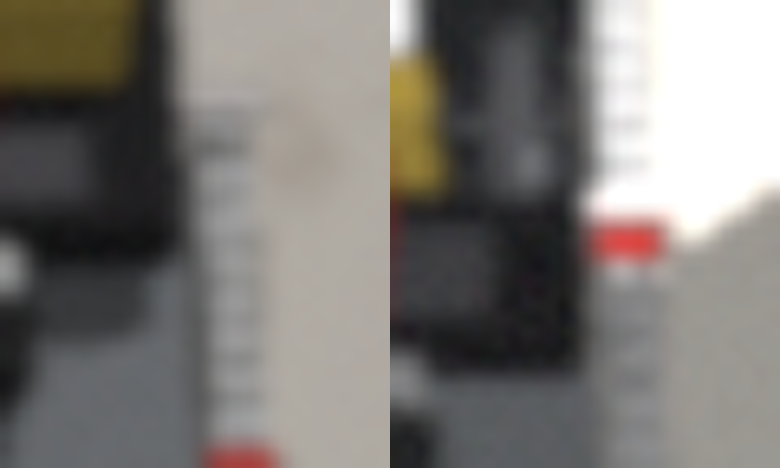

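Run:
```python
from h import *
np.set_printoptions(precision=4,suppress=True)
ex=np.array([.959,-.283,0]);ey=np.array([.283,.959,0])
z=lambda x,y,x0,y0:((x+.5)/13-.5+x0,(y+.5)/13-.5+y0)
p=onz('side',z(600-390,195,268,218),.031)
p0=onz('side',z(190,103,268,200),.031)
print('p0',p0,p0@ey,'p6',p,p@ey)
im=cv2.imread('pics/side6.png'); m=mask(im,'r'); ys,xs=np.nonzero(m[225:245,280:292]);print(xs.mean()+280,ys.mean()+225,xs.min()+280,xs.max()+280,ys.min()+225,ys.max()+225)
for h in(.016,.018,.0195,.023):
    c=onz('side',(xs.mean()+280,ys.mean()+225),h);print(h,c,c@ey)
print('tcp',np.array([.5279,.1424,0])@ey)
# top view, t0
T=lambda x,y:((x+.5)/6-.5+195,(y+.5)/6-.5+165)
a=onz('top',T(312,318),.031);c=onz('top',(222.17,210.1),.0195);print('top',a@ey,c@ey,(c-a)@ey)
im=cv2.imread('pics/top0.png')[205:228,212:252]
cv2.imwrite('pics/z0t.png',cv2.resize(im,None,fx=18,fy=18,interpolation=cv2.INTER_CUBIC))
```

```text
p0 [0.4784 0.0735 0.031 ] 0.20589309152507496 p6 [0.5    0.1495 0.031 ] 0.2849238399947183
285.77777777777777 236.44444444444446 284 288 236 237
0.016 [0.4952 0.1566 0.016 ] 0.29028336880670896
0.018 [0.4956 0.1574 0.018 ] 0.2911652589985066
0.0195 [0.4959 0.158  0.0195] 0.2918266766423548
0.023 [0.4967 0.1593 0.023 ] 0.29336998447800045
tcp 0.28595729999999997
top 0.20101989618856783 0.28800519253054896 0.08698529634198116
```

View pics/z0t.png

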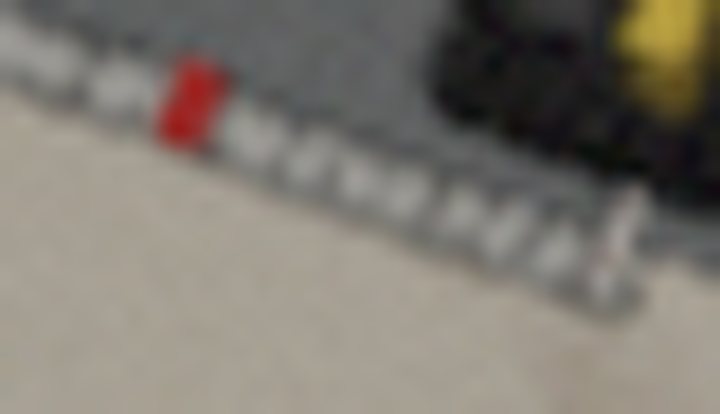

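The pointer is the white tip at zoom (600,195), just short of the clip centred at (628,242). The side-view rays leave 6.9 mm to go, the top view about 6 and triangulation about 3. I'll move 6 mm and then look again.

{"fn": "drive_tool", "kwargs": {"deltas": [[-1, 0.0008, 0.0029, 0, 0, 0, 0], [-1, 0.0017, 0.0058, 0, 0, 0, 0], [-1, 0.0017, 0.0058, 0, 0, 0, 0]]}}

```text
t: 8.95
tcp_pos: [0.5295, 0.148, 0.0635]
tcp_rot: [0.7, 0.101, 0.7, -0.101]
ft_force: [-1.0, -7.1, 5.3]
width: 0.118
```

{"fn": "drive_tool", "kwargs": {"deltas": [[-0.6, 0.0003, 0.0012, 0, 0, 0, 0], [-0.6, 0.0006, 0.0024, 0, 0, 0, 0], [-0.6, 0.0006, 0.0024, 0, 0, 0, 0]]}}

```text
t: 9.32
tcp_pos: [0.53, 0.1501, 0.0632]
tcp_rot: [0.7, 0.1, 0.7, -0.101]
ft_force: [0.3, -7.5, 3.6]
width: 0.198
```

```bash
python3 st.py; python3 look.py 7
python3 - <<'E'
from h import *
im=cv2.imread(f'pics/side7.png')[215:251,260:296]
cv2.imwrite('pics/z7.png',cv2.resize(cv2.convertScaleAbs(im,alpha=1.5),None,fx=16,fy=16,interpolation=cv2.INTER_CUBIC))
E
```

```text
9.325 [0.53   0.1501 0.0632] [ 0.2831 -7.5449  3.6498] 0.19773325000195177 [ 0.1377  0.5461  1.6414 -0.0019  0.9543 -1.1455]
toolx [ 0.     -0.0015 -1.    ] tooly yaw deg 73.5832061736312
(594, 803, 3)
```

View pics/z7.png

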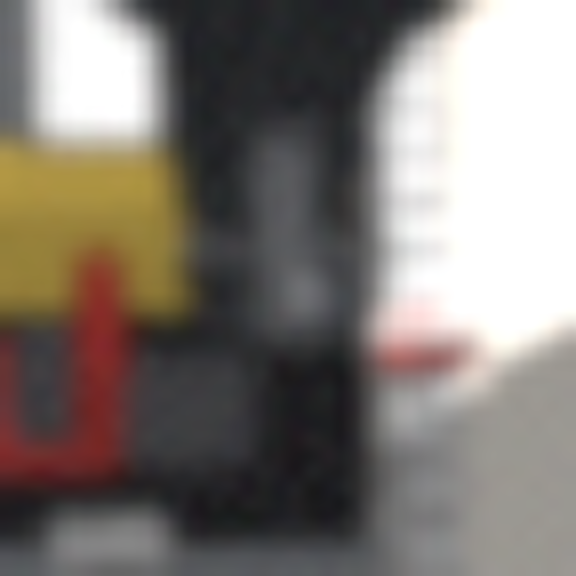

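Run:
```python
from h import *
o=[cv2.resize(cv2.imread(f'pics/side{k}.png')[225:245,278:296],None,fx=20,fy=20,interpolation=cv2.INTER_NEAREST) for k in(6,7)]
cv2.imwrite('pics/z7b.png',np.hstack(o))
ex=np.array([.959,-.283,0]);ey=np.array([.283,.959,0])
C=np.array([.495,.157,.0195]); print(C@ey)
for d in(-.006,-.003,0,.003): print(d,(proj('side',C+ey*d+ex*.012+[0,0,.0115])-[278,225]+.5)*20)
print('clip',(proj('side',[C,C+[0,0,.0035]-ey*.005,C+[0,0,.0035]+ey*.005,C-[0,0,.0035]+ey*.005])-[278,225]+.5)*20)
```

```text
0.29064799999999996
-0.006 [[ 87.67150476 159.30496058]]
-0.003 [[ 88.62532676 178.89287122]]
0 [[ 89.58132684 198.52272333]]
0.003 [[ 90.53951304 218.19466466]]
clip [[169.60418964 231.16533563]
 [169.59497552 188.47838667]
 [173.05883489 253.72906487]
 [169.61416129 273.81596115]]
```

View pics/z7b.png

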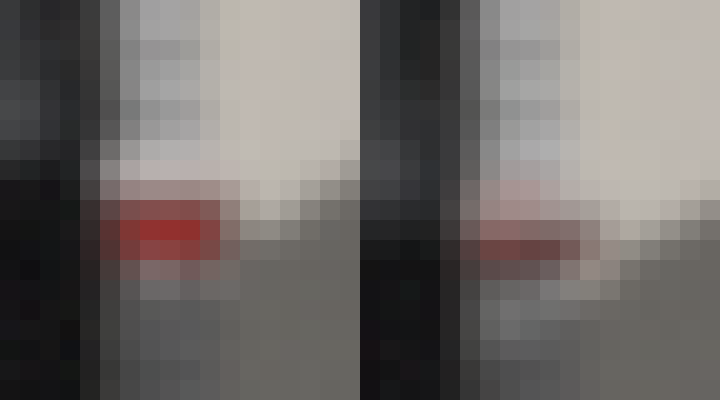

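The white pointer now overlies the upper part of the clip, at rows 180–220 where about 204 is expected for a match, so it is on the mark within about 1 mm. The jaws are eased and the -y finger carries the spring (7.5 N). Now I'll run along the blade to push the lever.

{"fn": "drive_tool", "kwargs": {"deltas": [[-0.6, 0.0048, -0.0014, 0, 0, 0, 0], [-0.6, 0.0096, -0.0028, 0, 0, 0, 0], [-0.6, 0.0144, -0.0042, 0, 0, 0, 0], [-0.6, 0.0192, -0.0057, 0, 0, 0, 0], [-0.6, 0.024, -0.0071, 0, 0, 0, 0], [-0.6, 0.0268, -0.0079, 0, 0, 0, 0], [-0.6, 0.0268, -0.0079, 0, 0, 0, 0]]}}

```text
t: 10.3
tcp_pos: [0.5531, 0.1427, 0.0618]
tcp_rot: [0.697, 0.1, 0.703, -0.102]
ft_force: [-9.6, -4.4, 2.4]
width: 0.201
```

```bash
python3 st.py; python3 look.py 8;  python3 - <<'E'
from h import *
cv2.imwrite('pics/z8.png',cv2.resize(cv2.imread('pics/side8.png')[210:252,245:298],None,fx=14,fy=14,interpolation=cv2.INTER_NEAREST))
E
```

```text
10.3 [0.5531 0.1427 0.0618] [-9.6264 -4.4056  2.381 ] 0.20142101071723068 [ 0.1184  0.5829  1.5748 -0.0001  0.9922 -1.1657]
toolx [-0.0084 -0.0011 -1.    ] tooly yaw deg 73.57982033968726
(594, 803, 3)
```

View pics/z8.png

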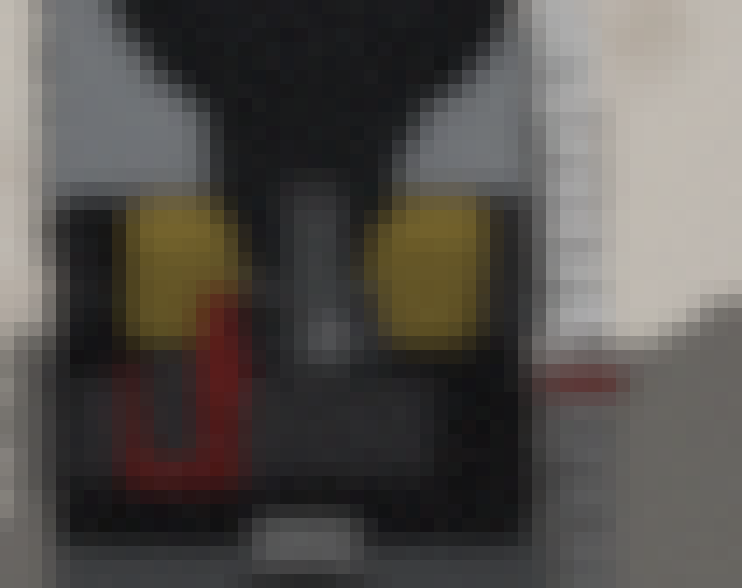

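The tab (zoom u 195–250) has moved to the left of the finger. I'll keep pushing until the stop.

{"fn": "drive_tool", "kwargs": {"deltas": [[-0.6, 0.0029, -0.0009, 0, 0, 0, 0], [-0.6, 0.0058, -0.0017, 0, 0, 0, 0], [-0.6, 0.0058, -0.0017, 0, 0, 0, 0]]}}

```text
t: 10.78
tcp_pos: [0.5587, 0.1411, 0.0617]
tcp_rot: [0.697, 0.1, 0.703, -0.102]
ft_force: [-10.0, -3.6, 2.0]
width: 0.201
```

{"fn": "drive_tool", "kwargs": {"deltas": [[-0.6, 0.0029, -0.0009, 0, 0, 0, 0], [-0.6, 0.0038, -0.0011, 0, 0, 0, 0], [-0.6, 0.0038, -0.0011, 0, 0, 0, 0]]}}

```text
t: 11.15
tcp_pos: [0.5622, 0.14, 0.0617]
tcp_rot: [0.697, 0.1, 0.703, -0.102]
ft_force: [-9.8, -4.6, 2.9]
width: 0.198
```

{"fn": "drive_tool", "kwargs": {"deltas": [[-0.6, 0.0019, -0.0006, 0, 0, 0, 0], [-0.6, 0.0029, -0.0009, 0, 0, 0, 0], [-0.6, 0.0029, -0.0009, 0, 0, 0, 0]]}}

```text
t: 11.52
tcp_pos: [0.5629, 0.1398, 0.0616]
tcp_rot: [0.695, 0.1, 0.705, -0.102]
ft_force: [-17.3, -1.5, 7.5]
width: 0.199
```

```bash
python3 st.py; python3 look.py 9;  python3 - <<'E'
from h import *
cv2.imwrite('pics/z9.png',cv2.resize(cv2.imread('pics/side9.png')[210:252,245:298],None,fx=14,fy=14,interpolation=cv2.INTER_NEAREST))
E
```

```text
11.525 [0.5629 0.1398 0.0616] [-17.3329  -1.5065   7.4504] 0.1987493221471453 [ 0.1106  0.5993  1.5435  0.0013  1.0128 -1.1748]
toolx [-0.014  -0.0005 -0.9999] tooly yaw deg 73.6105742906098
(594, 803, 3)
```

View pics/z9.png

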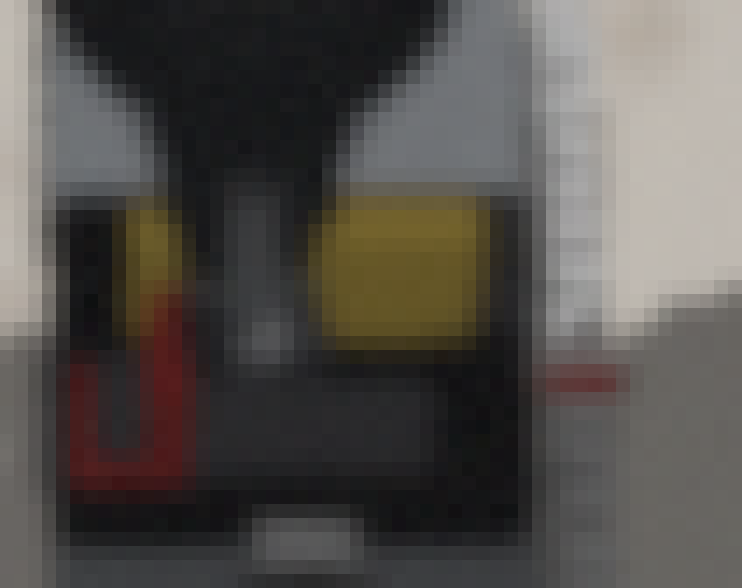

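The force jumped from 10 to 17 N with under 1 mm of travel, so the lever is on its stop. One confirming push, then I'll squeeze.

{"fn": "drive_tool", "kwargs": {"deltas": [[-0.6, 0.0019, -0.0006, 0, 0, 0, 0], [-0.6, 0.0019, -0.0006, 0, 0, 0, 0], [-0.6, 0.0019, -0.0006, 0, 0, 0, 0]]}}

```text
t: 12.0
tcp_pos: [0.5632, 0.1396, 0.0615]
tcp_rot: [0.694, 0.1, 0.706, -0.102]
ft_force: [-22.3, 0.6, 10.8]
width: 0.201
```

{"fn": "drive_tool", "kwargs": {"deltas": [[-0.6, -0.0029, 0.0009, 0, 0, 0, 0], [-0.7, -0.0031, 0.0002, 0, 0, 0, 0], [-1, -0.0033, -0.0005, 0, 0, 0, 0], [-1, -0.0033, -0.0005, 0, 0, 0, 0], [-1, -0.0033, -0.0005, 0, 0, 0, 0]], "newtons": 60}}

```text
t: 12.62
tcp_pos: [0.5626, 0.1384, 0.0619]
tcp_rot: [0.696, 0.1, 0.704, -0.102]
ft_force: [-14.3, -1.8, 7.2]
width: 0.12
```

```bash
python3 st.py; python3 look.py 10;  python3 - <<'E'
from h import *
s=robot.read_state()['tcp_pos'];print('ey',s@[.283,.959,0])
L=[]
for k in(7,10):
    L.append(cv2.resize(cv2.convertScaleAbs(cv2.imread(f'pics/side{k}.png')[216:246,272:296],alpha=1.15),None,fx=16,fy=16,interpolation=cv2.INTER_NEAREST))
cv2.imwrite('pics/z10.png',np.hstack(L))
E
```

```text
12.625 [0.5626 0.1384 0.0619] [-14.3061  -1.7768   7.1933] 0.11971114332731399 [ 0.1087  0.5968  1.5473  0.0007  1.0089 -1.1762]
toolx [-0.0114 -0.0007 -0.9999] tooly yaw deg 73.60086733411788
(594, 803, 3)
ey 0.29193662086999594
```

View pics/z10.png

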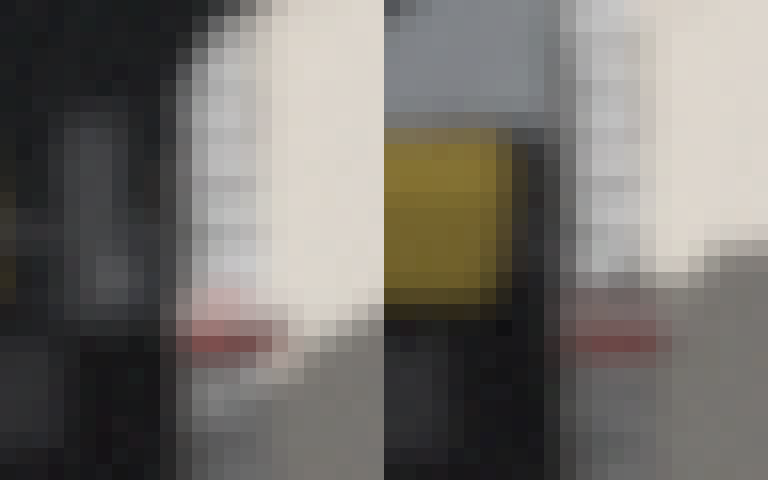

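View pics/v10.png

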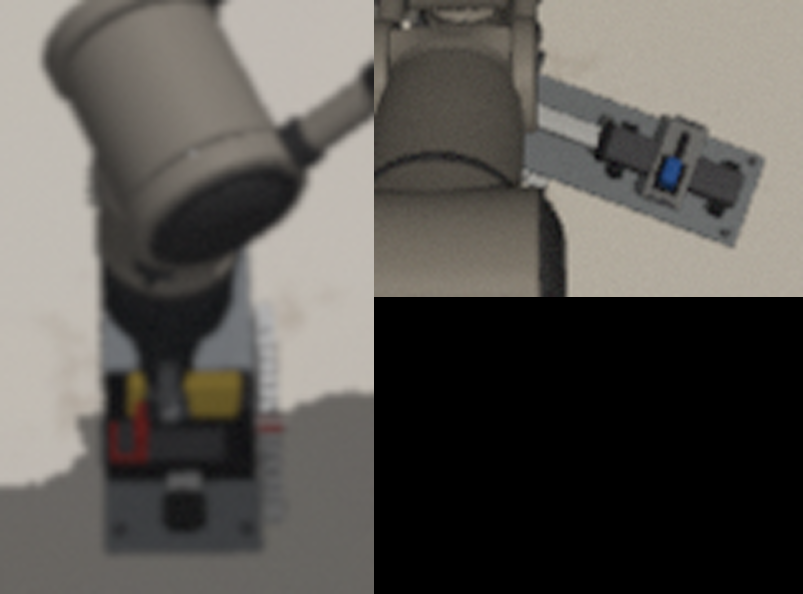

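Run:
```python
from h import *
ex=np.array([.959,-.283,0])
for k in(0,4,10):
    im=cv2.imread(f'pics/top{k}.png'); m=mask(im,'b')[195:225,275:310]; ys,xs=np.nonzero(m); p=onz('top',(xs.mean()+275,ys.mean()+195),.092); print(k,len(xs),p,p@ex)
s=robot.read_state();print(s['t'],s['ft_force'],s['width'],s['tcp_pos'])
```

```text
0 50 [ 0.50282578 -0.0615939   0.092     ] 0.4996409993634612
4 52 [ 0.47288276 -0.0523876   0.092     ] 0.46832025552763695
10 54 [ 0.47262884 -0.05235702  0.092     ] 0.4680680970100401
12.725 [-14.0591316   -2.12781881   6.3284774 ] 0.11912825816395764 [0.56264609 0.13838142 0.06185357]
```

The lock travelled about 32 mm to its stop and the grip readings are steady. Handing in.

```bash
python3 -c "
from cell import robot
print(robot.sign_off()); print(robot.read_state()['t'])"
```

```text
the job is handed in; nothing more can be done
None
the job is handed in; nothing more can be done
```

I handed the job in at about 12.7 s of the 45 s, with the leg drawn to the mark, the cam lever closed and the blade still gripped. The simulator gave no verdict.

- **Blue lock:** I slid it about 32 mm toward the near side until the force rose to 19 N with no more travel. The last top view shows it still there.
- **Leg:** I drew it out about 86 mm by the yellow blade. In the last side view the white pointer lies over the red clip, about 1 mm past its centre by my estimate, against an allowance of ±5 mm.
- **Cam lever:** I eased the jaws and ran the fingers along the blade with the -y finger carrying the spring. The lever stopped firmly as the push rose from 10 to 22 N.
- **Finish:** I squeezed the blade again at 60 N, and a light push of about 14 N still rests on the closed lever.

**Checks that disagreed:** Before the final draw, my estimates of the clip setting differed: about 83 mm from triangulation and 86 mm from the two camera views. I went with 86 and confirmed it in the side view, because the arm hid the pointer from the top camera. The red clip looked unmoved in the last side view. I did not re-measure the loose items; the arm passed well above the worktop and worked only at the cradle.

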